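# Kit rack handles under the inspection lamp

### The job

Swing the bench lamp well clear of the kit tray, then lay every rack handle on the bench flat in a tray compartment of its own length, handle up and nose at the narrowed end. When all are laid, swing the lamp back so that its head is centred over the tray, and only then push the lamp's toggle switch fully on. Leave the microphone and the tin alone.

Things in the scene. Friction and masses are not known exactly. Their poses are not given: they have to be found in the camera images.
- tray: Fixed plastic kit tray 213 x 160 x 18 mm (x, y, high); origin under its centre. Floor and walls 4 mm. Three columns 52 mm apart in y, each with a long compartment (118 x 48) on the -x side and a short one (83 x 48) on the +x side. Corner blocks narrow the last 20 mm at each one's +x end to 28 mm, so parts lie flat only nose to +x; 4 mm play all round.
- tray_mid (a point): Middle of the tray, on its floor (4 mm up); axes as the tray.
- lamp_grip (a point): Middle of the upright round rubber grip on the lamp head's centre: 22 mm across, 226 mm above the bench, top 19 mm higher; under it the white head, 110 x 90 mm, from 180 to 200 mm up. Its x points outward along the arm: the vertical hinge lies at x = -278. Starts over the tray; swings clear to the left (+y, clockwise from above), over 1.0 rad; 1 N moves it, it stays put.
- switch (a joint): Lamp switch: steel toggle lever on a black block on the robot's left. 0 = off, leaning to the block's own -x (towards the robot); 1.0 rad = on, leaning as far to its +x (away from the robot). It stays where it is left; a light push of a few N on the tip moves it.
- switch_tip (a point): Tip of the toggle lever (55 mm long); this point moves and tilts with the lever. Pushing the tip about 55 mm away from the robot, along the block's +x, takes it from off to on.
- switch_base: Fixed black block carrying the toggle lever; origin under its centre, its x is the direction in which the lever goes on.
- mic: Bystander: conference microphone, black base 100 by 130 by 32 mm with an upright gooseneck to 215 mm. Origin under the base's centre.
- tin: Bystander: open steel screw tin, 70 mm across, 50 mm high; origin under its centre.
- long0: Loose rack handle, handle up: plate 5 thick, 40 wide (y), body x = -50 to 40, then a 20 wide nose to x = 60 (mm). Origin: underside, below the bow handle's middle (centre of mass). Bow: square steel bar 10 wide, 10 high, 50 long along x, its centre at z = 35, on legs at x = -20 and 20. Starts flat on the bench on the robot's right. About 130 g. May be absent.
- long1: Loose rack handle, handle up: plate 5 thick, 40 wide (y), body x = -50 to 40, then a 20 wide nose to x = 60 (mm). Origin: underside, below the bow handle's middle (centre of mass). Bow: square steel bar 10 wide, 10 high, 50 long along x, its centre at z = 35, on legs at x = -20 and 20. Starts flat on the bench on the robot's right. About 130 g. May be absent.
- long2: Loose rack handle, handle up: plate 5 thick, 40 wide (y), body x = -50 to 40, then a 20 wide nose to x = 60 (mm). Origin: underside, below the bow handle's middle (centre of mass). Bow: square steel bar 10 wide, 10 high, 50 long along x, its centre at z = 35, on legs at x = -20 and 20. Starts flat on the bench on the robot's right. About 130 g. May be absent.
- short0: Loose rack handle, handle up: plate 5 thick, 40 wide (y), body x = -33 to 22, then a 20 wide nose to x = 42 (mm). Origin: underside, below the bow handle's middle (centre of mass). Bow: square steel bar 10 wide, 10 high, 50 long along x, its centre at z = 35, on legs at x = -20 and 20. Starts flat on the bench on the robot's right. About 100 g. May be absent.
- short1: Loose rack handle, handle up: plate 5 thick, 40 wide (y), body x = -33 to 22, then a 20 wide nose to x = 42 (mm). Origin: underside, below the bow handle's middle (centre of mass). Bow: square steel bar 10 wide, 10 high, 50 long along x, its centre at z = 35, on legs at x = -20 and 20. Starts flat on the bench on the robot's right. About 100 g. May be absent.
- short2: Loose rack handle, handle up: plate 5 thick, 40 wide (y), body x = -33 to 22, then a 20 wide nose to x = 42 (mm). Origin: underside, below the bow handle's middle (centre of mass). Bow: square steel bar 10 wide, 10 high, 50 long along x, its centre at z = 35, on legs at x = -20 and 20. Starts flat on the bench on the robot's right. About 100 g. May be absent.
- long_slot0 (a point): Long compartment 0 (y = -52 mm in the tray): where the origin of a long rack handle should lie, on the compartment's floor; x towards the nose end.
- short_slot0 (a point): Short compartment 0 (y = -52 mm in the tray): where the origin of a short rack handle should lie, on the compartment's floor; x towards the nose end.
- long_slot1 (a point): Long compartment 1 (y = 0 mm in the tray): where the origin of a long rack handle should lie, on the compartment's floor; x towards the nose end.
- short_slot1 (a point): Short compartment 1 (y = 0 mm in the tray): where the origin of a short rack handle should lie, on the compartment's floor; x towards the nose end.
- long_slot2 (a point): Long compartment 2 (y = 52 mm in the tray): where the origin of a long rack handle should lie, on the compartment's floor; x towards the nose end.
- short_slot2 (a point): Short compartment 2 (y = 52 mm in the tray): where the origin of a short rack handle should lie, on the compartment's floor; x towards the nose end.

How it is judged:
By the outcome, as a careful person would: the job done as asked, in the order asked, and still so for the second after the job is handed in, with the robot touching nothing.
Of long0, long1, long2, short0, short1, short2 only 4 to 6 are there at a start; the rules pass over those that are not, and their reading is None.
At some moment in a run one of long0, long1, long2, short0, short1, short2 may be knocked a few centimetres aside while the robot is not near it.
Once in a run the grip may slacken for a moment while it holds something.
It also fails if it takes over 210 s, if anything falls off the work surface, if the arm or the gripper's body presses on something with over 40 N, if the wrist force passes 120 N, or if a joint passes its speed limit or range.

### The arm

A 6-joint arm with a two-finger parallel gripper is mounted at the origin on the work surface. World frame = base frame: x ahead of the robot, y to its left, z up, the work surface at z = 0. Lengths are in mm, angles in degrees, forces in N, time in s.
With the tool pointing down it reaches from about 300 to 850 mm from the base axis. Payload 4.2 kg.
Tool frame: the origin (TCP) lies midway between the tips of the shut fingers; the grasp point (between the pads) lies 19 mm behind it (env.grasp_offset is the distance from the TCP to the grasp point, in mm); z points along the fingers, y is the line along which they close (so a half turn about z gives the same grasp; the last joint's range is limited). The gripper opens to 91 mm and grips with 3 to 60 N. Pads are 32 mm wide; open, the fingers measure 118 mm over their backs; the gripper's body (76 mm by 178 mm) begins 60 mm behind the grasp point.
Start: joints at [69.442, 18.312, 89.639, -0, 72.044, -1.146], TCP at [191.107, 542.329, 213.976] pointing down, gripper open.
Joint ranges: [-177.97, 177.97], [-48.28, 115.42], [12.27, 149.76], [-77.06, 257.06], [2.81, 150.46], [-146.56, 146.56]. Speed limits (degrees/s): [147.25, 147.25, 180, 180, 180, 180].

### API

Orientations are given as [roll, pitch, yaw] about the fixed x, y, z axes, in that order (R = Rz(yaw) Ry(pitch) Rx(roll)).
In Python, from workcell import env, optics gives the robot as it stands. The module is installed in compiled form; this text tells all that it offers.
- The arm moves only by the tool send_rows, never from a script. Its argument "targets" is a list that holds one entry, the list of rows, each a list of 7 numbers: the turn, a rotation vector about the world's x, y, z scaled (see below), then the shift along the world's x, y, z scaled (see below), then the closure, from -1 (fully open) to 1 (shut). In form: [[[rx, ry, rz, x, y, z, gripper], ...]]. A call has 1 to 12 rows; each row shifts and turns the commanded pose from where the row before left it; what a row does not reach is not made up. The controller multiplies each number of a shift by 0.2 m and each number of a turn by pi/2 rad. A row lasts 1/10 s, in which the tool goes at most 50 mm and 8.59 degrees, less where a joint would pass 70% of its speed; a pose out of reach is approached as far as the arm can. A call with a number of a shift or a turn outside -1 to 1 is refused whole. A call with a gripper value outside its range is refused whole. The fingers move at their own pace and stop on an object; "grip_force" is the grip in N (left out, the last holds). Time passes only in rows, so rows that do not move let the fingers close. It gives the time, the measured TCP pose, the force, the opening and the grip force at its end, in the units of the state.
- env.state(): the state, without advancing time (a new reading comes with each control period).
- optics.grab_frame(name): name is "scene" or "top" or "wrist"; returns (picture, depth): 400x640x3 uint8, red, green, blue; 400x640 float32, mm along the optical axis (not along the pixel's ray), 0 where there is no reading.
- optics.camera_info(name): a dict with "camera_matrix" (3x3 intrinsics, pixels), "k1" (the pictures are not rectified: a ray, as slopes to the right and down, at radius r is drawn at 1 + k1 r^2 times it, then the intrinsics apply), "R" (3x3) and "t" (3): a world point X has camera coordinates R X + t; the wrist camera has in their place "mount" (4x4, takes a point from camera to tool coordinates, whose origin is the TCP and whose axes are the flange's). Camera axes: x right, y down, z forward; pixel columns grow to the right and rows downward; lengths in mm; the calibration is good to about 2 mm. A picture is of the moment at which its call begins: read the wrist's pose just before it. camera_info takes no time and is no camera call.
- env.job_done(): hands the job in; it is judged then, once.
Trained networks look in the newest picture that a camera, given by its name, has taken for a name from the list of things; names that differ only in an ending like _2 or _b are one class to them, and where a whole thing is asked for, a point or a joint stands for the part that bears it (a point fixed in the world has none). Each returns a list of dicts, best first, with "conf" (0 to 1); they miss things now and then, are a little off and sometimes report something else, mostly with a low value. They report only what shows in the picture. A call takes as long as a camera call.
- optics.silhouettes(camera, name): "mask" (400x640 bool, what is visible of it) and "at" ([column, row] in pixels, amid what is visible of it).
- optics.place_of(camera, name): "at" ([column, row] in pixels: a listed point, or the origin of a listed thing).
The state is a dict: "time_s": time; "qpos": joint angles; "qvel": joint speeds; "effort": joint torques, N m; "ee_pos": TCP position; "ee_rot": TCP orientation; "force": force on the tool from outside, world axes, zero at the start; "torque": the same for the moment, N m; "gripper_width": finger opening in mm; "gripper_force": force on a finger pad.
Only numpy, scipy, OpenCV 4.12 (cv2) and the standard library are available. Lean on these libraries where they do the work, as an engineer would, in place of code of your own. Each camera call takes 0.05 s, during which the arm holds its last target. There are 200 camera calls.

## Working session

There is one attempt and no reset: what is moved stays moved. The work goes in short steps, Python scripts to look and compute and a tool call to move; the robot and the scene stay as the last step left them, time stands still between calls to the robot, and variables do not carry over. Pictures are saved under pics/ and viewed, at most 14 in all, crops included, and the job is handed in when it is done.

Besides the shell and the picture viewer there is one more tool, called after ">>>" in YAML: its name, and indented under it one key for each argument. send_rows: Moves the arm, as the interface text tells. Its arguments: {"type":"object","properties":{"targets":{"type":"array"},"grip_force":{"type":"number"}},"required":["targets"]}

```bash
mkdir -p pics; cat > h.py <<'E'
import numpy as np, cv2
from scipy.spatial.transform import Rotation as Ro
from workcell import env, optics
def save(im,n): cv2.imwrite('pics/'+n,cv2.cvtColor(im,cv2.COLOR_RGB2BGR))
def pose(cam):
    i=optics.camera_info(cam)
    if cam=='wrist':
        s=env.state(); T=np.eye(4);T[:3,:3]=Ro.from_euler('xyz',s['ee_rot'],degrees=True).as_matrix();T[:3,3]=s['ee_pos']
        return i,T@np.array(i['mount'])
    T=np.eye(4);R=np.array(i['R']);T[:3,:3]=R.T;T[:3,3]=-R.T@np.array(i['t']);return i,T
def rays(i,uv):
    K=np.array(i['camera_matrix']);uv=np.atleast_2d(np.asarray(uv,float))
    d=np.array([i['k1'],0,0,0,0],float)
    p=cv2.undistortPoints(uv.reshape(-1,1,2),K,d).reshape(-1,2)
    return np.c_[p,np.ones(len(p))]
def at_z(i,T,uv,z):
    r=rays(i,uv)@T[:3,:3].T; o=T[:3,3]
    return o+r*((z-o[2])/r[:,2])[:,None]
def at_d(i,T,uv,d):
    return (rays(i,uv)*np.atleast_1d(d)[:,None])@T[:3,:3].T+T[:3,3]
E
cat > a.py <<'E'
from h import *
print(env.state())
for c in('top','scene'):
    i,T=pose(c);im,d=optics.grab_frame(c);save(im,c+'0.png');np.save(c+'_d.npy',d)
    print(c,T[:3,3].round(),T[:3,2].round(2))
    for n in('tray','long0','short0','lamp_grip','switch_tip','switch_base','mic','tin'):
        if c=='scene' and n in('long0','short0'):continue
        for r in optics.place_of(c,n)[:6]:
            if r['conf']<.2: continue
            u,v=np.round(r['at']).astype(int); 
            z=dict(lamp_grip=226,switch_tip=60).get(n,0)
            dd=d[v,u] if 0<=u<640 and 0<=v<400 else 0
            print(n,round(r['conf'],2),u,v,'z:',at_z(i,T,r['at'],z)[0].round(),'d:',at_d(i,T,r['at'],dd)[0].round())
E
python3 a.py
```

```text
{'time_s': 0.0, 'qpos': array([ 6.94406227e+01,  1.83515392e+01,  8.97045068e+01, -1.07939066e-03,
        7.20440915e+01, -1.14445572e+00]), 'qvel': array([ 0.03970023,  0.03735887,  0.07029844, -0.07542496,  0.07557904,
        0.02587024]), 'effort': array([-9.65056970e-04, -4.12471211e+01, -2.31968486e+01,  7.28436001e-02,
        4.58265329e-02, -1.33359613e-04]), 'ee_pos': array([190.95223877, 541.84571535, 213.13417156]), 'ee_rot': array([-1.79899862e+02, -9.74034210e-04,  1.60585411e+02]), 'force': array([ 0.04991833,  0.06125989, -0.22419686]), 'torque': array([ 0.02319441,  0.00079205, -0.03476811]), 'gripper_force': 0.0, 'gripper_width': 90.97927578121035}
top [ 501.   -5. 1556.] [ 0.06  0.01 -1.  ]
tray 0.81 279 196 z: [574. 100.   0.] d: [565.  86. 197.]
long0 0.88 393 192 z: [ 588. -247.    0.] d: [ 585. -241.   40.]
long0 0.74 281 201 z: [560.  94.   0.] d: [552.  81. 202.]
long0 0.6 362 234 z: [ 461. -153.    0.] d: [ 462. -150.   35.]
short0 0.85 436 235 z: [ 458. -379.    0.] d: [ 459. -376.   10.]
short0 0.74 297 181 z: [620.  45.   0.] d: [620.  45.   6.]
short0 0
[... 554 characters left out ...]
  6.]
tin 0.66 195 235 z: [456. 357.   0.] d: [459. 339.  79.]
tin 0.57 269 197 z: [571. 130.   0.] d: [560. 108. 246.]
tin 0.56 278 218 z: [510. 102.   0.] d: [510. 102.   4.]
tin 0.39 300 182 z: [619.  37.   0.] d: [618.  37.   4.]
scene [ 967. -587.  852.] [-0.35  0.59 -0.73]
tray 0.57 316 206 z: [565.  95.  -0.] d: [574.  81.  17.]
lamp_grip 0.62 318 143 z: [559. 120. 226.] d: [569. 103. 241.]
switch_tip 0.47 322 139 z: [449. 336.  60.] d: [571. 118. 247.]
switch_base 0.44 329 153 z: [474. 343.   0.] d: [593. 119. 205.]
mic 0.32 353 262 z: [760. -38.   0.] d: [770. -64.  41.]
tin 0.85 350 263 z: [756. -46.   0.] d: [764. -66.  33.]
tin 0.53 324 226 z: [628.  33.   0.] d: [631.  29.   6.]
```

```bash
python3 -c "
import cv2
a=cv2.imread('pics/top0.png')[90:290,160:480]
cv2.imwrite('pics/top0c.png',cv2.resize(a,(800,500),interpolation=3))"
```

```text
(no output)
```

View pics/top0c.png

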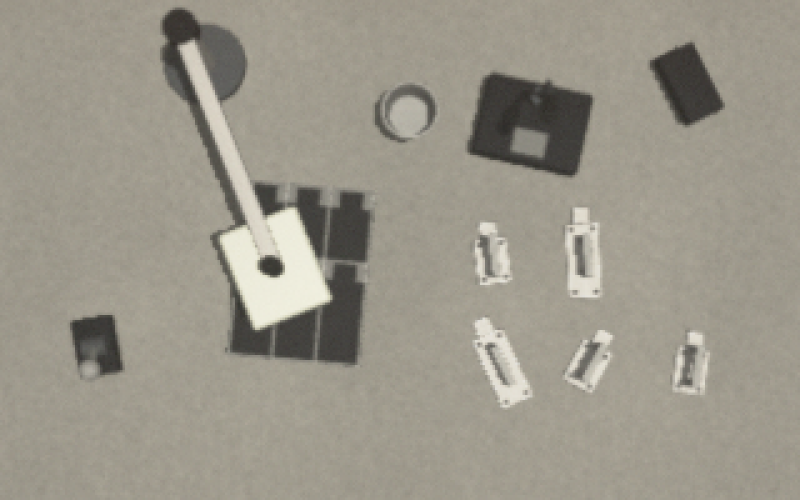

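View pics/scene0.png

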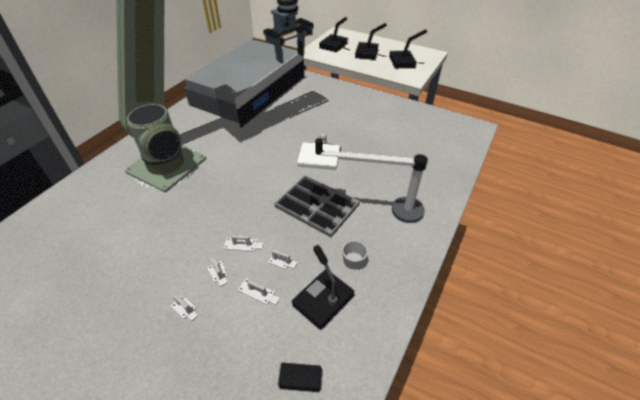

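The top view shows the lamp over the tray, with its hinge at about (232,100) px. On the right are 2 long handles (393,192 and 362,234) and 3 short ones (354,191; 396,234; 436,235). The switch is on the left at (198,228).

```bash
cat >> h.py <<'E'
def cloud(c,d):
    i,T=pose(c);v,u=np.nonzero(d>0)
    return at_d(i,T,np.c_[u,v],d[v,u])
def parts(P,zlo=27,zhi=48):
    """bow clusters -> centre, yaw of nose, extents"""
    from scipy.cluster.hierarchy import fcluster,linkage
    B=P[(P[:,2]>zlo)&(P[:,2]<zhi)];out=[]
    if len(B)>4000:B=B[::len(B)//4000+1]
    L=fcluster(linkage(B[:,:2],'single'),9,'distance')
    for k in set(L):
        b=B[L==k][:,:2]
        if len(b)<6: continue
        (c,(w,h),a)=cv2.minAreaRect(b.astype(np.float32));c=np.array(c)
        a=np.radians(a if w>h else a+90)
        q=P[(np.abs(P[:,:2]-c).max(1)<75)&(P[:,2]>2.5)&(P[:,2]<12)][:,:2]-c
        def ext(a):
            x=np.array([np.cos(a),np.sin(a)]);y=np.array([-x[1],x[0]])
            m=q[np.abs(q@y)<9]
            return (m@x).min() if len(m) else 0,(m@x).max() if len(m) else 0
        e=ext(a)
        if -e[0]>e[1]: a+=np.pi;e=ext(a)
        out.append((c.round(1),round((np.degrees(a)+180)%360-180,1),sorted([round(float(w)),round(float(h))]),np.round(e),len(b)))
    return out
E
python3 - <<'E'
from h import *
d=np.load('top_d.npy');P=cloud('top',d)
R=P[(P[:,1]<-80)&(P[:,0]<660)&(P[:,0]>380)]
for p in parts(R,20,50): print(*p)
i,T=pose('top')
for uv in([232,100],[240,120],[250,150],[258,175],[262,185],[268,196]):
    print(uv,at_d(i,T,uv,d[uv[1],uv[0]])[0].round())
h=P[(P[:,2]>185)&(P[:,2]<210)&(P[:,0]<640)][:,:2]; print(cv2.minAreaRect(h.astype(np.float32)))
g=P[(P[:,2]>215)&(P[:,0]>700)];print('post',g.mean(0),g.min(0),g.max(0))
g=P[(P[:,2]>230)&(P[:,0]<640)];print('grip',g.mean(0),len(g))
print(np.array(optics.camera_info('wrist')['mount']).round(2),optics.camera_info('wrist')['camera_matrix'])
E
```

```text
[ 454.5 -375.9] -9.5 [12, 46] [-73.  73.] 71
[ 587.3 -134.7] -171.5 [10, 50] [-72.  76.] 61
[ 588.  -243.7] -175.9 [11, 50] [-71.  72.] 65
[ 459.8 -252.2] 150.7 [11, 49] [-84.  84.] 67
[ 457.  -145.4] -154.2 [10, 50] [-82.  85.] 64
[232, 100] [821. 214. 215.]
[240, 120] [769. 193. 205.]
[250, 150] [687. 164. 208.]
[258, 175] [621. 142. 207.]
[262, 185] [594. 131. 205.]
[268, 196] [564. 112. 242.]
((332.9585266113281, 52.79151916503906), (639.9309692382812, 129.294189453125), 11.26559829711914)
post [809.71858946 177.82741905 216.66250499] [ 723.97559242 -177.12619483  215.02907387] [837.24820237 234.98369454 220.92904991]
grip [200.8454206  485.95409402 512.23957356] 6484
[[   0.     -0.96   -0.29   81.07]
 [   1.      0.     -0.     -0.81]
 [   0.     -0.29    0.96 -170.57]
 [   0.      0.      0.      1.  ]] [[290.48557941   0.         324.69456954]
 [  0.         290.48557941 196.49289338]
 [  0.           0.           1.        ]]
```

>>> send_rows:
  targets:
    - [[0,0,0,0.1,-0.1,0.2,-1],[0,0,0.04,0.15,-0.17,0.2,-1],[0,0,0.04,0.16,-0.18,0,-1],[0,0,0.04,0.16,-0.18,0,-1],[0,0,0.04,0.16,-0.18,0,-1],[0,0,0.04,0.16,-0.18,0,-1],[0,0,0.04,0.16,-0.18,0,-1],[0,0,0.04,0.16,-0.18,0,-1],[0,0,0.04,0.16,-0.18,0,-1],[0,0,0.04,0.16,-0.19,0,-1],[0,0,0.04,0.16,-0.19,0,-1],[0,0,0.01,0.18,-0.25,0,-1]]
  grip_force: 8

```text
time_s: 2.0
ee_pos: [554.4, 124.0, 287.1]
ee_rot: [180.0, 0.0, -162.4]
force: [0.9, 1.9, -0.9]
gripper_width: 91.2
gripper_force: 0.0
```

>>> send_rows:
  targets:
    - [[0,0,0,0,0,0,-1],[0,0,0,0,0,0,-1]]

```text
time_s: 2.2
ee_pos: [553.3, 124.9, 286.7]
ee_rot: [180.0, -0.1, -162.7]
force: [-0.6, 0.2, 0.7]
gripper_width: 91.2
gripper_force: 0.0
```

```bash
python3 - <<'E'
from h import *
i,T=pose('wrist');s=env.state();print(s['ee_pos'],s['ee_rot'])
im,d=optics.grab_frame('wrist');save(im,'w1.png')
for n in('lamp_grip','tray'):
    for r in optics.place_of('wrist',n)[:2]:
        print(n,r['conf'],r['at'],at_z(i,T,r['at'],226)[0],at_z(i,T,r['at'],0)[0])
P=cloud('wrist',d);g=P[(P[:,2]>225)&(P[:,2]<260)&(np.hypot(P[:,0]-565,P[:,1]-113)<40)];print(len(g),g.mean(0) if len(g) else 0)
E
```

```text
[553.32694115 124.87668738 286.67003919] [ 1.79950976e+02 -5.04084850e-02 -1.62659795e+02]
lamp_grip 0.69 [168.1, 47.5] [466.33589678 -23.97890778 226.        ] [ 457.03819862 -144.84760358    0.        ]
lamp_grip 0.57 [305.4, 219.6] [565.79181195 110.87434233 226.        ] [653.66630803 121.76237706   0.        ]
715 [559.64081132 113.01428607 242.5717859 ]
```

View pics/w1.png

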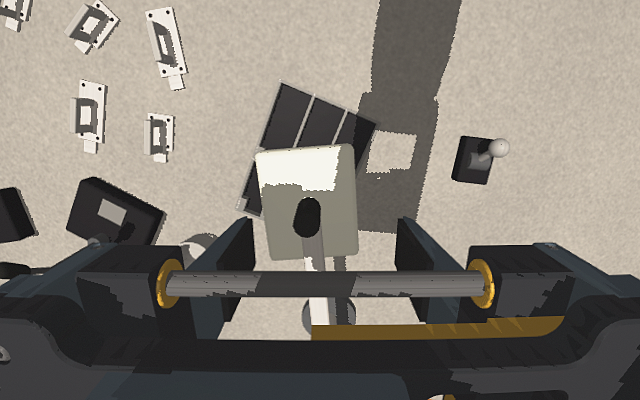

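The wrist view shows the grip at (306,218), about (565,111) in the world, between the open fingers. I'll descend and grip it.

>>> send_rows:
  targets:
    - [[0,0,0,0.06,-0.065,0,-1],[0,0,0,0,0,-0.2,-1],[0,0,0,0,0,-0.175,-1],[0,0,0,0,0,0,-0.4],[0,0,0,0,0,0,0.5],[0,0,0,0,0,0,1],[0,0,0,0,0,0,1],[0,0,0,0,0,0,1],[0,0,0,0,0,0,1]]
  grip_force: 8

```text
time_s: 3.25
ee_pos: [565.5, 112.7, 212.9]
ee_rot: [-180.0, 0.1, -162.5]
force: [0.3, -0.3, -0.2]
gripper_width: 46.2
gripper_force: 0.0
```

```bash
python3 - <<'E'
from h import *
s=env.state();g=s['ee_pos'][:2];print(g,s['ee_rot'],s['gripper_width'],s['gripper_force'],s['force'])
for ang in(198,199.5,201):   # direction hinge->grip
    a=np.radians(ang);H=g-278*np.array([np.cos(a),np.sin(a)]);print(ang,H)
a=np.radians(199.5);H=g-278*np.array([np.cos(a),np.sin(a)])
t=[0,-7,-14,-21,-28,-35,-42,-49,-56,-60,-63,-65]
p=[H+278*np.array([np.cos(a+np.radians(x)),np.sin(a+np.radians(x))]) for x in t]
print((np.diff(p,axis=0)/200).round(3).tolist(),p[-1])
E
```

```text
[565.47558043 112.71450443] [-1.79992458e+02  8.94708423e-02 -1.62505970e+02] 46.202252913021404 0.0 [ 0.32092993 -0.27252596 -0.16065784]
198 [829.86929196 198.62122887]
199.5 [827.52991495 205.5128113 ]
201 [825.01093899 212.34079441]
[[-0.047, 0.163], [-0.027, 0.168], [-0.006, 0.17], [0.015, 0.169], [0.035, 0.166], [0.055, 0.16], [0.074, 0.153], [0.092, 0.142], [0.06, 0.076], [0.049, 0.054], [0.034, 0.035]] [632.67713948 403.79643616]
```

>>> send_rows:
  targets:
    - [[0,0,0,0,0,0,0.42],[0,0,0,0,0,0,0.42],[0,0,0,0,0,0,0.42],[0,0,0,0,0,0,0.42]]

```text
time_s: 3.65
ee_pos: [565.1, 112.6, 212.0]
ee_rot: [180.0, -0.0, -162.5]
force: [0.1, 1.0, 0.7]
gripper_width: 26.2
gripper_force: 0.0
```

>>> send_rows:
  targets:
    - [[0,0,-0.04,-0.024,0.08,0,0.42],[0,0,-0.04,-0.023,0.083,0,0.42],[0,0,-0.08,-0.027,0.168,0,0.42],[0,0,-0.08,-0.006,0.17,0,0.42],[0,0,-0.08,0.015,0.169,0,0.42],[0,0,-0.08,0.035,0.166,0,0.42],[0,0,-0.08,0.055,0.16,0,0.42],[0,0,-0.08,0.074,0.153,0,0.42],[0,0,-0.08,0.092,0.142,0,0.42],[0,0,-0.04,0.06,0.076,0,0.42],[0,0,-0.03,0.049,0.054,0,0.42],[0,0,-0.02,0.034,0.035,0,0.42]]

```text
time_s: 4.85
ee_pos: [631.9, 404.8, 211.1]
ee_rot: [-179.9, -0.0, 131.7]
force: [-1.0, -1.5, 0.2]
gripper_width: 26.8
gripper_force: 0.5
```

```bash
python3 - <<'E'
from h import *
s=env.state();print(s['ee_pos'],s['ee_rot'],s['force'],s['gripper_width'],s['qpos'].round())
i,T=pose('top');im,d=optics.grab_frame('top');save(cv2.resize(im[90:290,160:480],(800,500)),'top1.png')
for n in('lamp_grip',):
    for r in optics.place_of('top',n)[:2]: print(r,at_z(i,T,r['at'],235)[0])
E
```

```text
[631.8929461  404.79077414 211.0575534 ] [-1.79902022e+02 -3.75790344e-02  1.31742771e+02] [-0.965846   -1.50672096  0.18771239] 26.834749885920356 [ 32.  35.  62.   0.  83. -10.]
{'at': [156.7, 174.4], 'conf': 0.69} [619.46574187 406.6408356  235.        ]
{'at': [262.6, 215.5], 'conf': 0.68} [513.66943756 126.14686721 235.        ]
```

View pics/top1.png

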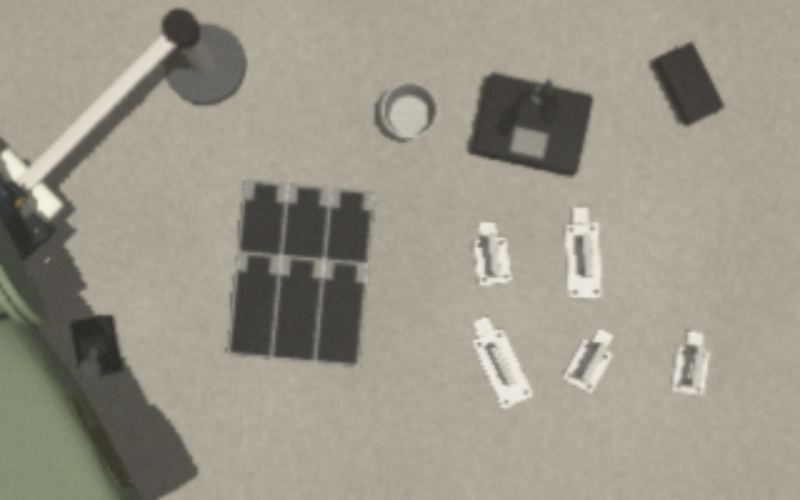

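Lamp is clear, at the left edge of the picture (about 157,174 px), and the tray with its six compartments is fully visible. Next I'll release the lamp and go look at the tray.

>>> send_rows:
  targets:
    - [[0,0,0,0,0,0,-0.1],[0,0,0,0,0,0,-0.1],[0,0,0,0,0,0.2,-0.1],[0,0,0,0,0,0.2,-1],[0,0,-0.09,-0.08,-0.17,0.1,-1],[0,0,-0.095,-0.11,-0.2,0.05,-1],[0,0,-0.095,-0.11,-0.22,0.03,-1],[0,0,-0.095,-0.11,-0.22,0,-1],[0,0,-0.095,-0.11,-0.22,0,-1],[0,0,-0.095,-0.11,-0.22,0,-1],[0,0,-0.095,-0.11,-0.22,0,-1],[0,0,-0.095,-0.08,-0.2,0,-1]]

```text
time_s: 6.15
ee_pos: [465.6, 67.8, 328.7]
ee_rot: [179.9, -0.0, 63.5]
force: [-0.5, -0.5, -0.9]
gripper_width: 91.2
gripper_force: 0.0
```

>>> send_rows:
  targets:
    - [[0,0,-0.095,0,0,0,-1],[0,0,-0.095,0,0,0,-1],[0,0,-0.095,0,0,0,-1],[0,0,-0.095,0,0,0,-1],[0,0,-0.095,0,0,0,-1],[0,0,-0.095,0,0,0,-1],[0,0,-0.095,0,0,0,-1],[0,0,-0.095,0,0,0,-1],[0,0,0,0,0,0,-1]]

```text
time_s: 7.05
ee_pos: [467.3, 69.5, 328.4]
ee_rot: [180.0, -0.0, -4.6]
force: [-0.6, -0.1, -0.3]
gripper_width: 91.2
gripper_force: 0.0
```

```bash
python3 - <<'E'
from h import *
i,T=pose('wrist');s=env.state();print(s['ee_pos'],s['ee_rot'],s['qpos'].round())
im,d=optics.grab_frame('wrist');save(im,'w2.png');np.save('w2d.npy',d)
for n in('tray','tray_mid','long_slot1','short_slot1'):
    for r in optics.place_of('wrist',n)[:2]:
        print(n,r['conf'],r['at'],at_z(i,T,r['at'],0)[0].round(1))
print(i,T)
for p in parts(cloud('wrist',d),27,48): print(*p)
E
```

```text
[467.31217222  69.53657106 328.4185067 ] [ 1.79999023e+02 -3.91027086e-02 -4.55108952e+00] [  7.   6.  90.  -0.  84. 102.]
tray 0.73 [302.9, 100.4] [566.1  96.6   0. ]
tray_mid 0.97 [306.4, 100.9] [564.8  90.9   0. ]
tray_mid 0.36 [576.2, 148.0] [ 453.4 -377.5    0. ]
long_slot1 0.78 [337.6, 130.0] [514.   43.1   0. ]
long_slot1 0.78 [272.0, 130.6] [521.9 153.3   0. ]
short_slot1 0.86 [338.6, 66.9] [612.6  34.8   0. ]
short_slot1 0.64 [271.5, 64.4] [625.1 141.1   0. ]
{'camera_matrix': array([[290.48557941,   0.        , 324.69456954],
       [  0.        , 290.48557941, 196.49289338],
       [  0.        ,   0.        ,   1.        ]]), 'k1': -0.04517734651096231, 'mount': array([[ 2.21757903e-04, -9.57863481e-01, -2.87223784e-01,
         8.12516701e+01],
       [ 9.99999952e-01,  1.50610037e-04,  2.69803694e-04,
         8.33417813e-01],
       [-2.15176321e-04, -2.87223830e-01,  9.57863469e-01,
        -1.70569980e+02],
       [ 0.00000000e+00,  0.00000000e+00,  0.00000000e+00,
         1.00000000e+00]])} [[-7.91270912e-02 -9.55050059e-01 -2.85689146e-01  5.48125694e+02]
 [-9.96864509e-01  7.58748329e-02  2.24535140e-02  6.22707627e+01]
 [ 2.32386333e-04  2.86570051e-01 -9.58059263e-01  4.99043913e+02]
 [ 0.00000000e+00  0.00000000e+00  0.00000000e+00  1.00000000e+00]]
[473.7 342.8] 96.4 [26, 32] [-43.  57.] 262
[ 454.5 -377. ] -8.2 [13, 49] [-33.  42.] 311
[ 585.9 -133.9] 7.2 [11, 50] [-32.  42.] 327
[ 587.3 -245.3] 2.2 [12, 50] [-50.  60.] 354
[ 684.5 -227.6] 84.9 [1, 10] [-6. 40.] 7
[ 456.9 -144.6] -154.0 [11, 50] [-59.  73.] 247
[ 459.1 -252.6] -27.5 [12, 51] [-33.  42.] 301
```

View pics/w2.png

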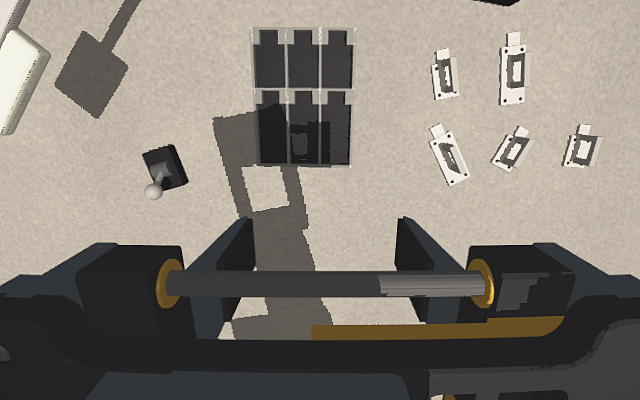

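```bash
python3 - <<'E'
from h import *
d=np.load('w2d.npy');P=cloud('wrist',d)
t=P[(P[:,2]>11)&(P[:,2]<25)&(abs(P[:,0]-567)<150)&(abs(P[:,1]-92)<120)]
print(len(t),np.median(t[:,2]))
c,(w,h),a=cv2.minAreaRect(t[:,:2].astype(np.float32));print(c,w,h,a)
# robust: refine pose by fitting extents w/ percentile
for a in np.radians(np.arange(-9,0,.5)):
    R=np.array([[np.cos(a),np.sin(a)],[-np.sin(a),np.cos(a)]]);q=t[:,:2]@R.T
    lo,hi=np.percentile(q,[.3,99.7],axis=0);print(np.degrees(a).round(1),(hi-lo).round(1),(R.T@((lo+hi)/2)).round(1))
E
```

```text
3594 17.307272053489754
(565.59375, 96.04920196533203) 161.25469970703125 213.54225158691406 84.68132019042969
-9.0 [219.  170.1] [565.4  95.7]
-8.5 [218.  168.6] [565.4  95.8]
-8.0 [217.  167.1] [565.4  95.8]
-7.5 [216.  165.6] [565.4  95.8]
-7.0 [215.  164.3] [565.4  95.8]
-6.5 [214.2 162.9] [565.5  95.8]
-6.0 [213.2 161.5] [565.5  95.7]
-5.5 [212.4 160.3] [565.6  95.7]
-5.0 [212.3 160.3] [565.4  95.6]
-4.5 [213.  161.4] [565.2  95.6]
-4.0 [213.9 162.7] [565.2  95.8]
-3.5 [214.9 163.9] [565.3  95.8]
-3.0 [215.9 165.3] [565.3  95.9]
-2.5 [217.  166.8] [565.3  95.9]
-2.0 [218.  168.4] [565.3  95.8]
-1.5 [219. 170.] [565.3  95.8]
-1.0 [220.  171.5] [565.2  95.7]
-0.5 [220.9 173.1] [565.2  95.6]
```

>>> send_rows:
  targets:
    - [[0,0,0.01,0.075,-0.195,-0.1,0],[0,0,0.01,0.075,-0.197,-0.1,0],[0,0,0.01,0.075,-0.197,-0.1,0],[0,0,0.01,0.075,-0.197,-0.1,0],[0,0,0.01,0.075,-0.197,-0.1,0],[0,0,0.01,0.075,-0.197,-0.1,0],[0,0,0.01,0.075,-0.197,-0.1,0],[0,0,0.005,0.075,-0.197,-0.1,0],[0,0,0,0,0,-0.18,0],[0,0,0,0,0,-0.18,0],[0,0,0,0,0,0,0]]
  grip_force: 40

```text
time_s: 8.4
ee_pos: [584.3, -243.9, 90.6]
ee_rot: [-179.7, 0.6, 2.2]
force: [-0.4, 0.3, -0.8]
gripper_width: 45.5
gripper_force: 0.0
```

```bash
cat > g.py <<'E'
import sys
from h import *
# python3 g.py x y yaw z : deltas in move units from the measured pose
TC=np.array([565.5,95.8]);TY=-5.3
def slot(kind,k):
    x=-48.5 if kind=='l' else 56.5;y=52*(k-1);a=np.radians(TY)
    return TC+[np.cos(a)*x-np.sin(a)*y,np.sin(a)*x+np.cos(a)*y]
def go(x,y,yaw,z):
    s=env.state();p=s['ee_pos'];dy=(yaw-s['ee_rot'][2]+180)%360-180
    print('goal',np.round([x,y,z,yaw],1),'units d',np.round([(x-p[0])/200,(y-p[1])/200,(z-p[2])/200],3),'yaw',round(dy/90,4),'w',round(s['gripper_width'],1),'f',s['force'].round(1))
def look(near=None,fn=None):
    i,T=pose('wrist');im,d=optics.grab_frame('wrist')
    if fn: save(im,fn)
    r=parts(cloud('wrist',d))
    for p in r: print(*p)
    return r
E
python3 - <<'E'
from g import *
s=env.state();print(s['ee_pos'],s['ee_rot'][2])
look()
go(587.3,-245.3,2.2,17)
E
```

```text
[ 584.29823863 -243.86032316   90.58872132] 2.210600964550746
[ 749.8 -376.6] -88.1 [3, 8] [-75.  75.] 12
[ 588.7 -135.9] 8.6 [10, 50] [-56.  77.] 263
[ 479.7 -260.3] 118.2 [9, 17] [-15.  78.] 60
[ 589.4 -246.7] -176.9 [10, 49] [-75.  75.] 188
[ 727.3 -180.1] -102.3 [59, 129] [64. 79.] 2871
[734.1 -37.3] 89.1 [16, 47] [-61.  75.] 175
goal [ 587.3 -245.3   17.     2.2] units d [ 0.005 -0.004 -0.384] yaw -0.0003 w 45.4 f [ 0.6 -0.2  0.5]
```

>>> send_rows:
  targets:
    - [[0,0,0,0.022,-0.012,-0.18,0],[0,0,0,0,0,-0.16,0],[0,0,0,0,0,-0.025,0],[0,0,0,0,0,0,1],[0,0,0,0,0,0,1],[0,0,0,0,0,0,1],[0,0,0,0,0,0,1],[0,0,0,0,0,0,1],[0,0,0,0,0,0,1]]

```text
time_s: 9.35
ee_pos: [592.9, -247.4, 24.2]
ee_rot: [180.0, -0.1, 2.2]
force: [-1.3, 1.4, 5.3]
gripper_width: 9.4
gripper_force: 40.0
```

```bash
python3 - <<'E'
from g import *
s=env.state();print(s['ee_pos'],s['ee_rot'],s['gripper_force'])
go(*slot('l',0),TY,110)
E
```

```text
[ 592.87446143 -247.41594086   24.20268942] [ 1.79968751e+02 -8.76455862e-02  2.18513417e+00] 40.000097304582596
goal [512.4  48.5 110.   -5.3] units d [-0.402  1.48   0.429] yaw -0.0832 w 9.4 f [-1.3  1.4  5.3]
```

>>> send_rows:
  targets:
    - [[0,0,0,0,0,0.1,1],[0,0,0,0,0,0.2,1],[0,0,0,0,0,0.15,1],[0,0,0,0,0,0,1],[0,0,0,0,0,0,1]]

```text
time_s: 9.85
ee_pos: [592.0, -247.3, 112.9]
ee_rot: [180.0, 0.0, 2.2]
force: [-0.0, 0.6, -1.1]
gripper_width: 9.7
gripper_force: 40.0
```

```bash
python3 - <<'E'
from g import *
s=env.state();print(s['ee_pos'],s['ee_rot'],s['gripper_force'])
look(fn='w3.png')
go(*slot('l',0),TY,110)
E
```

```text
[ 592.02200089 -247.31890705  112.94519219] [1.79988187e+02 5.50138086e-03 2.19031098e+00] 39.999897703528404
[ 754.7 -388.3] 94.4 [16, 48] [-19.  24.] 155
[ 463.1 -378.8] 172.2 [11, 29] [-15.  30.] 79
[ 470.3 -259.2] 151.1 [10, 22] [-4. 44.] 40
[ 731.8 -180.2] -102.4 [74, 128] [64. 65.] 2522
[737.3 -34.2] -91.6 [30, 66] [-24.  27.] 320
[ 468.5 -139.1] 25.1 [11, 21] [32. 46.] 59
[ 585.6 -134.9] 7.3 [11, 50] [-34.  42.] 165
goal [512.4  48.5 110.   -5.3] units d [-0.394  1.477 -0.008] yaw -0.0832 w 9.8 f [ 0.2 -0.3 -1.9]
```

View pics/w3.png

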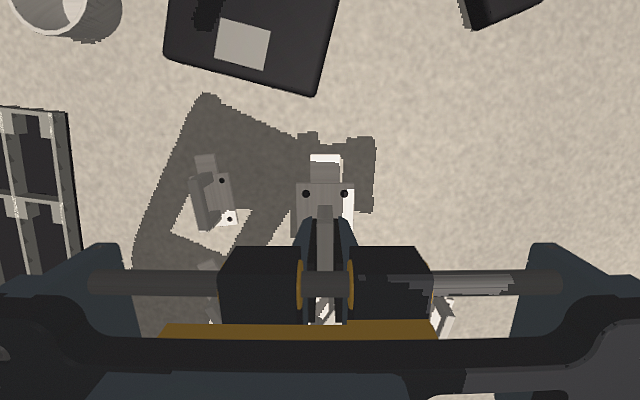

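The handle is held nose-forward, with the nose tip at (325,154) and the plate step at (325,184). I'll measure its offset in the tool from those.

```bash
cat >> g.py <<'E'
def held(kind):
    i=optics.camera_info('wrist');M=np.array(i['mount']);_,d=optics.grab_frame('wrist')
    v,u=np.nonzero(d>0);P=(rays(i,np.c_[u,v])*d[v,u][:,None])@M[:3,:3].T+M[:3,3]
    q=P[(P[:,2]>0)&(P[:,2]<40)&(abs(P[:,1])<28)&(P[:,0]>15)&(P[:,0]<90)]
    n=q[abs(q[:,1])<7]; tip=np.percentile(n[:,0],99);L=60 if kind=='l' else 42
    f=q[(q[:,0]>tip-15)&(q[:,0]<tip-3)]
    print('held: tip x',tip.round(1),'origin x in tool',(tip-L).round(1),'nose y',np.percentile(f[:,1],[1,99]).round(1),'plate z',np.median(n[-300:,2]).round(1),'width max',np.percentile(q[:,1],[1,99]).round(1))
E
python3 - <<'E'
from g import *
held('l')
E
```

```text
held: tip x 53.5 origin x in tool -6.5 nose y [-8.9 10.4] plate z 18.3 width max [-18.5  19.9]
```

>>> send_rows:
  targets:
    - [[0,0,-0.01,-0.02,0.08,0,1],[0,0,-0.01,-0.04,0.15,0,1],[0,0,-0.01,-0.046,0.185,0,1],[0,0,-0.01,-0.046,0.185,0,1],[0,0,-0.01,-0.046,0.185,0,1],[0,0,-0.01,-0.046,0.185,0,1],[0,0,-0.01,-0.046,0.185,0,1],[0,0,-0.01,-0.046,0.185,0,1],[0,0,-0.003,-0.03,0.135,-0.1,1],[0,0,0,0,0,-0.1,1],[0,0,0,0,0,0,1],[0,0,0,0,0,0,1]]

```text
time_s: 11.15
ee_pos: [518.5, 47.4, 72.1]
ee_rot: [180.0, 0.1, -5.3]
force: [-0.2, 0.7, -0.7]
gripper_width: 10.2
gripper_force: 40.0
```

```bash
cat >> g.py <<'E'
def tray_near(fn=None):
    i,T=pose('wrist');im,d=optics.grab_frame('wrist')
    if fn: save(im,fn)
    P=cloud('wrist',d);t=P[(P[:,2]>12)&(P[:,2]<24)];q=t[:,:2]-TC
    a=np.radians(TY);R=np.array([[np.cos(a),np.sin(a)],[-np.sin(a),np.cos(a)]]);q=q@R.T
    q=q[(abs(q[:,0])<120)&(abs(q[:,1])<95)]
    # compare wall points with the tray model: shift search
    ok=lambda p:np.minimum.reduce([abs(p[:,1]-w) for w in(-78,-26,26,78)])<2.2
    best=[]
    ex=lambda p:np.minimum.reduce([abs(p[:,0]-w) for w in(-104.5,17.5,104.5)])<2.2
    for r in np.radians(np.arange(-2,2.1,.5)):
        q2=q@np.array([[np.cos(r),-np.sin(r)],[np.sin(r),np.cos(r)]])
        for dx in np.arange(-8,8.1,1):
            for dy in np.arange(-8,8.1,1):
                p=q2-[dx,dy];best.append(((ok(p)|ex(p)).mean(),dx,dy,np.degrees(r).round(1)))
    best.sort(reverse=True);print('tray shift in tray axes',[tuple(np.round(b,2)) for b in best[:4]],len(q))
E
python3 - <<'E'
from g import *
s=env.state();print(s['ee_pos'],s['ee_rot'])
held('l');tray_near('w4.png');go(*slot('l',0),TY,27)
E
```

```text
[518.47255061  47.4358793   72.09117186] [ 1.79962285e+02  1.49446547e-01 -5.28041675e+00]
held: tip x 53.5 origin x in tool -6.5 nose y [-8.9 10.4] plate z 18.3 width max [-18.5  19.9]
tray shift in tray axes [(np.float64(0.61), np.float64(0.0), np.float64(-1.0), np.float64(0.0)), (np.float64(0.6), np.float64(0.0), np.float64(-1.0), np.float64(0.5)), (np.float64(0.59), np.float64(1.0), np.float64(-1.0), np.float64(0.0)), (np.float64(0.58), np.float64(1.0), np.float64(-1.0), np.float64(0.5))] 14129
goal [512.4  48.5  27.   -5.3] units d [-0.037  0.007 -0.232] yaw 0.0003 w 9.8 f [-0.1  0.5 -0.9]
```

View pics/w4.png

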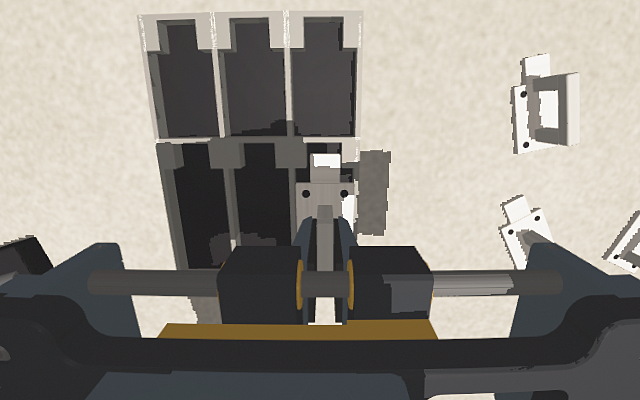

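The handle hangs over the right-hand long compartment, its nose just below the divider at row 150. It lines up with the slot, so I'll lower it.

>>> send_rows:
  targets:
    - [[0,0,0,0.002,0.004,-0.1,1],[0,0,0,0,0,-0.08,1],[0,0,0,0,0,-0.04,1],[0,0,0,0,0,0,1]]

```text
time_s: 11.65
ee_pos: [519.8, 48.0, 29.0]
ee_rot: [180.0, 0.0, -5.3]
force: [0.1, -0.1, -0.7]
gripper_width: 9.8
gripper_force: 40.0
```

>>> send_rows:
  targets:
    - [[0,0,0,0,0,-0.01,1],[0,0,0,0,0,0,0.3],[0,0,0,0,0,0,0.3],[0,0,0,0,0,0,0.3],[0,0,0,0,0,0.15,0.3],[0,0,0,0,0,0.24,0],[0,0,0,-0.03,-0.1,0.2,0],[0,0,0,-0.06,-0.18,0.15,0],[0,0,0,-0.06,-0.2,0.12,0],[0,0,0,-0.06,-0.2,0.12,0],[0,0,0,-0.06,-0.22,0.1,0],[0,0,0,-0.06,-0.22,0,0]]

```text
time_s: 12.85
ee_pos: [454.4, -177.6, 246.5]
ee_rot: [179.9, -0.4, -5.2]
force: [0.8, 0.3, -0.5]
gripper_width: 45.6
gripper_force: 0.0
```

>>> send_rows:
  targets:
    - [[0,0,0,-0.06,-0.05,0,0],[0,0,0,0,0,0,0],[0,0,0,0,0,0,0]]

```text
time_s: 13.15
ee_pos: [441.4, -184.7, 242.8]
ee_rot: [-179.9, 0.0, -5.3]
force: [-1.0, 0.9, -0.0]
gripper_width: 45.8
gripper_force: 0.0
```

```bash
python3 - <<'E'
from g import *
s=env.state();print(s['ee_pos'],s['ee_rot'])
look('',fn='w5.png')
E
```

```text
[ 441.36191449 -184.73992305  242.8082208 ] [-1.79941786e+02  1.59702573e-02 -5.30171922e+00]
[513.6  47.6] -4.9 [12, 50] [-55.  75.] 501
[ 454.2 -376.6] -8.2 [12, 49] [-33.  42.] 410
[ 585.8 -134.5] 8.5 [10, 50] [-33.  42.] 425
[ 459.5 -252.9] -29.4 [10, 50] [-33.  42.] 345
[ 456.2 -144.6] 25.0 [10, 50] [-51.  60.] 333
```

View pics/w5.png

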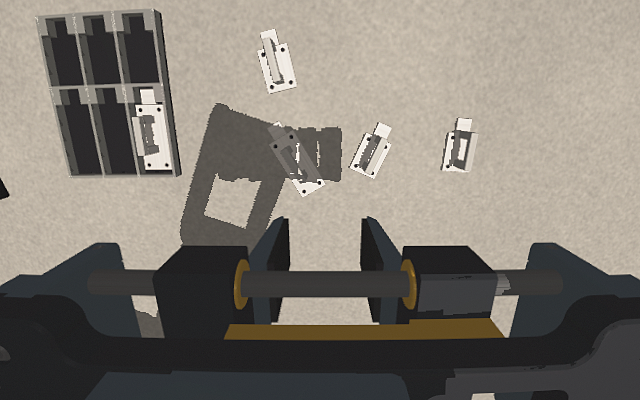

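Handle one lies in its compartment at about (150,135), and the other four haven't moved. Next is the long handle at (296,158).

>>> send_rows:
  targets:
    - [[0,0,0.084,0.02,0.05,-0.1,0],[0,0,0.084,0.018,0.05,-0.2,0],[0,0,0.084,0.018,0.05,-0.2,0],[0,0,0.084,0.018,0.05,-0.2,0],[0,0,0,0,0,-0.2,0],[0,0,0,0,0,-0.15,0],[0,0,0,0,0,-0.07,0],[0,0,0,0,0,0,1],[0,0,0,0,0,0,1],[0,0,0,0,0,0,1],[0,0,0,0,0,0,1],[0,0,0,0,0,0,1]]

```text
time_s: 14.4
ee_pos: [456.9, -145.6, 19.9]
ee_rot: [179.9, -0.1, 25.0]
force: [-0.5, 2.1, 2.9]
gripper_width: 9.5
gripper_force: 40.0
```

>>> send_rows:
  targets:
    - [[0,0,0,0,0,0,1],[0,0,0,0,0,0.1,1],[0,0,0,0,0,0.2,1],[0,0,0,0,0,0.15,1],[0,0,0,0,0,0,1],[0,0,0,0,0,0,1]]

```text
time_s: 15.0
ee_pos: [456.0, -145.6, 109.1]
ee_rot: [180.0, -0.0, 25.0]
force: [-1.5, 0.1, -1.8]
gripper_width: 10.1
gripper_force: 40.0
```

```bash
python3 - <<'E'
from g import *
s=env.state();print(s['ee_pos'],s['ee_rot'],s['gripper_force'])
held('l');go(*slot('l',1),TY,110)
E
```

```text
[ 456.04095909 -145.60707205  109.11733447] [ 1.79969248e+02 -1.71471160e-02  2.49507230e+01] 39.999681087210774
held: tip x 59.1 origin x in tool -0.9 nose y [-9.4 10. ] plate z 14.7 width max [-18.8  19.8]
goal [517.2 100.3 110.   -5.3] units d [0.309 1.228 0.009] yaw -0.3361 w 9.7 f [ 0.5  0.2 -1.4]
```

>>> send_rows:
  targets:
    - [[0,0,-0.042,0.02,0.07,0,1],[0,0,-0.042,0.035,0.14,0,1],[0,0,-0.042,0.045,0.175,0,1],[0,0,-0.042,0.045,0.175,0,1],[0,0,-0.042,0.045,0.175,0,1],[0,0,-0.042,0.045,0.175,0,1],[0,0,-0.042,0.045,0.175,0,1],[0,0,-0.042,0.034,0.143,0,1],[0,0,0,0,0,-0.1,1],[0,0,0,0,0,-0.1,1],[0,0,0,0,0,0,1],[0,0,0,0,0,0,1]]

```text
time_s: 16.25
ee_pos: [518.2, 99.8, 67.8]
ee_rot: [179.9, 0.2, -5.3]
force: [1.2, 1.2, -1.1]
gripper_width: 9.4
gripper_force: 40.0
```

```bash
python3 - <<'E'
from g import *
s=env.state();print(s['ee_pos'],s['ee_rot'])
held('l');go(*slot('l',1),TY,24)
E
```

```text
[518.19882615  99.80621382  67.80867073] [179.94513587   0.18260118  -5.28766435]
held: tip x 59.5 origin x in tool -0.5 nose y [-9.2 10.2] plate z 14.7 width max [-18.6  20.1]
goal [517.2 100.3  24.   -5.3] units d [-0.009  0.002 -0.224] yaw 0.0 w 9.5 f [-0.5  0.2 -0.7]
```

>>> send_rows:
  targets:
    - [[0,0,0,0,0,-0.1,1],[0,0,0,0,0,-0.08,1],[0,0,0,0,0,-0.045,1],[0,0,0,0,0,0,1],[0,0,0,0,0,0,0.3],[0,0,0,0,0,0,0.3],[0,0,0,0,0,0,0.3],[0,0,0,0,0,0.15,0.3],[0,0,0,0,0,0.24,0],[0,0,0,-0.04,-0.12,0.2,0],[0,0,0,-0.06,-0.18,0.14,0],[0,0,0,-0.06,-0.2,0.12,0]]

```text
time_s: 17.5
ee_pos: [487.3, -0.5, 196.4]
ee_rot: [-180.0, -0.2, -5.2]
force: [0.3, -1.1, -1.0]
gripper_width: 46.3
gripper_force: 0.0
```

>>> send_rows:
  targets:
    - [[0,0,0,-0.06,-0.21,0.12,0],[0,0,0,-0.06,-0.22,0.1,0],[0,0,0,-0.06,-0.22,0,0],[0,0,0,-0.03,-0.22,0,0],[0,0,0,0,-0.08,0,0],[0,0,0,0,0,0,0],[0,0,0,0,0,0,0]]

```text
time_s: 18.2
ee_pos: [444.9, -189.7, 238.1]
ee_rot: [-180.0, 0.0, -5.3]
force: [0.7, 0.6, -0.2]
gripper_width: 45.8
gripper_force: 0.0
```

```bash
python3 - <<'E'
from g import *
s=env.state();print(s['ee_pos'],s['ee_rot'])
look()
go(459.5,-252.9,-29.4,18)
go(585.8,-134.5,8.5,18)
E
```

```text
[ 444.9390978  -189.66967881  238.09373028] [-1.79967728e+02  5.26719153e-03 -5.32811684e+00]
[513.3  47.8] -5.8 [12, 50] [-55.  75.] 504
[518.4  99. ] -5.5 [12, 49] [-56.  75.] 523
[ 585.8 -134.2] 8.7 [10, 50] [-33.  44.] 440
[ 453.6 -376.5] 171.8 [11, 50] [-42.  51.] 408
[ 458.9 -252.7] -29.6 [10, 50] [-33.  42.] 361
goal [ 459.5 -252.9   18.   -29.4] units d [ 0.072 -0.319 -1.1  ] yaw -0.2682 w 45.6 f [-0.5 -0.4 -0.4]
goal [ 585.8 -134.5   18.     8.5] units d [ 0.704  0.273 -1.1  ] yaw 0.1529 w 45.6 f [-0.5 -0.4 -0.4]
```

>>> send_rows:
  targets:
    - [[0,0,-0.067,0.018,-0.08,-0.1,0],[0,0,-0.067,0.018,-0.08,-0.2,0],[0,0,-0.067,0.018,-0.08,-0.2,0],[0,0,-0.067,0.018,-0.079,-0.2,0],[0,0,0,0,0,-0.2,0],[0,0,0,0,0,-0.14,0],[0,0,0,0,0,-0.06,0],[0,0,0,0,0,0,1],[0,0,0,0,0,0,1],[0,0,0,0,0,0,1],[0,0,0,0,0,0,1],[0,0,0,0,0,0,1]]

```text
time_s: 19.45
ee_pos: [460.1, -254.1, 19.2]
ee_rot: [180.0, -0.1, -29.4]
force: [-0.3, 0.6, 3.2]
gripper_width: 9.7
gripper_force: 40.0
```

>>> send_rows:
  targets:
    - [[0,0,0,0,0,0,1],[0,0,0,0,0,0.1,1],[0,0,0,0,0,0.2,1],[0,0,0,0,0,0.15,1],[0,0,0,0,0,0,1],[0,0,0,0,0,0,1]]

```text
time_s: 20.05
ee_pos: [459.4, -253.7, 108.3]
ee_rot: [180.0, -0.0, -29.4]
force: [-0.9, 0.3, -1.3]
gripper_width: 9.5
gripper_force: 40.0
```

```bash
python3 - <<'E'
from g import *
s=env.state();print(s['ee_pos'],s['ee_rot'],s['gripper_force'])
held('s');[go(*slot('s',k),TY,110) for k in(0,1,2)]
E
```

```text
[ 459.37174689 -253.73790781  108.28868177] [ 1.79994337e+02 -3.91454611e-02 -2.94079427e+01] 40.00000733882189
held: tip x 40.5 origin x in tool -1.5 nose y [-8.9 10.4] plate z 13.9 width max [-18.4  19.3]
goal [617.   38.8 110.   -5.3] units d [0.791 1.461 0.014] yaw 0.2679 w 9.8 f [-0.9  0.1 -1.3]
goal [621.8  90.6 110.   -5.3] units d [0.815 1.72  0.014] yaw 0.2679 w 9.8 f [-0.9  0.1 -1.3]
goal [626.6 142.4 110.   -5.3] units d [0.839 1.979 0.014] yaw 0.2679 w 9.8 f [-0.9  0.1 -1.3]
```

>>> send_rows:
  targets:
    - [[0,0,0.03,0.04,0.07,0,1],[0,0,0.03,0.09,0.16,0,1],[0,0,0.03,0.1,0.185,0,1],[0,0,0.03,0.1,0.185,0,1],[0,0,0.03,0.1,0.185,0,1],[0,0,0.03,0.1,0.185,0,1],[0,0,0.03,0.1,0.185,0,1],[0,0,0.03,0.1,0.185,0,1],[0,0,0.028,0.07,0.118,0,1],[0,0,0,0,0,-0.2,1],[0,0,0,0,0,0,1],[0,0,0,0,0,0,1]]

```text
time_s: 21.3
ee_pos: [617.7, 37.5, 66.1]
ee_rot: [179.9, 0.3, -5.3]
force: [0.8, 0.5, -1.3]
gripper_width: 9.8
gripper_force: 40.0
```

```bash
python3 - <<'E'
from g import *
s=env.state();print(s['ee_pos'],s['ee_rot'])
held('s');tray_near();go(*slot('s',0),TY,23)
E
```

```text
[617.7413195   37.54865028  66.11181884] [179.94383253   0.31046269  -5.29150995]
held: tip x 40.1 origin x in tool -1.9 nose y [-8.9 10.4] plate z 13.8 width max [-18.3  19.4]
tray shift in tray axes [(np.float64(0.61), np.float64(1.0), np.float64(-1.0), np.float64(0.0)), (np.float64(0.59), np.float64(2.0), np.float64(-1.0), np.float64(0.0)), (np.float64(0.59), np.float64(1.0), np.float64(-1.0), np.float64(0.5)), (np.float64(0.59), np.float64(2.0), np.float64(-1.0), np.float64(0.5))] 6601
goal [617.   38.8  23.   -5.3] units d [-0.014  0.008 -0.228] yaw 0.0004 w 9.6 f [-0.  -0.4 -0.8]
```

>>> send_rows:
  targets:
    - [[0,0,0,0.01,0.004,-0.1,1],[0,0,0,0,0,-0.08,1],[0,0,0,0,0,-0.042,1],[0,0,0,0,0,0,1],[0,0,0,0,0,0,0.3],[0,0,0,0,0,0,0.3],[0,0,0,0,0,0,0.3],[0,0,0,0,0,0.15,0.3],[0,0,0,0,0,0.24,0],[0,0,0,-0.07,-0.1,0.18,0],[0,0,0,-0.12,-0.16,0.12,0],[0,0,0,-0.13,-0.16,0.12,0]]

```text
time_s: 22.6
ee_pos: [557.3, -45.9, 187.5]
ee_rot: [180.0, -0.1, -5.2]
force: [0.9, -0.2, 0.4]
gripper_width: 45.8
gripper_force: 0.0
```

>>> send_rows:
  targets:
    - [[0,0,0,-0.13,-0.16,0.12,0],[0,0,0,-0.13,-0.18,0.1,0],[0,0,0,-0.13,-0.18,0,0],[0,0,0,-0.13,-0.18,0,0],[0,0,0,0,-0.07,0,0],[0,0,0,0,0,0,0],[0,0,0,0,0,0,0]]

```text
time_s: 23.3
ee_pos: [454.2, -198.9, 229.7]
ee_rot: [-180.0, -0.0, -5.3]
force: [0.2, -0.0, -0.3]
gripper_width: 45.7
gripper_force: 0.0
```

```bash
python3 - <<'E'
from g import *
s=env.state();print(s['ee_pos'],s['ee_rot'])
look()
go(454.2,-376.6,-8.2,18)
E
```

```text
[ 454.18775541 -198.86916245  229.72615792] [-1.79961719e+02 -3.20056066e-02 -5.29536331e+00]
[ 453.5 -377.2] -9.4 [11, 49] [-32.  42.] 417
[ 585.7 -134.3] 9.2 [10, 51] [-34.  42.] 460
[619.2  37.3] 174.7 [12, 51] [-44.  75.] 663
[518.5  98.4] -3.1 [13, 51] [-56.  75.] 560
[513.3  47.7] -5.5 [12, 50] [-55.  76.] 539
goal [ 454.2 -376.6   18.    -8.2] units d [-0.    -0.891 -1.058] yaw -0.033 w 45.8 f [ 0.3  0.3 -0.3]
```

Good. Next is the far short handle at (454,-377), yaw about -8.8.

>>> send_rows:
  targets:
    - [[0,0,-0.01,0,-0.17,-0.1,0],[0,0,-0.01,0,-0.18,-0.15,0],[0,0,-0.01,0,-0.18,-0.15,0],[0,0,-0.008,0,-0.18,-0.15,0],[0,0,0,0,-0.182,-0.15,0],[0,0,0,0,0,-0.19,0],[0,0,0,0,0,-0.12,0],[0,0,0,0,0,-0.05,0],[0,0,0,0,0,0,1],[0,0,0,0,0,0,1],[0,0,0,0,0,0,1],[0,0,0,0,0,0,1]]

```text
time_s: 24.55
ee_pos: [454.4, -378.1, 19.2]
ee_rot: [179.9, -0.1, -8.7]
force: [-0.1, 0.4, 0.5]
gripper_width: 16.6
gripper_force: 0.0
```

>>> send_rows:
  targets:
    - [[0,0,0,0,0,0,1],[0,0,0,0,0,0,1],[0,0,0,0,0,0.1,1],[0,0,0,0,0,0.2,1],[0,0,0,0,0,0.15,1],[0,0,0,0,0,0,1],[0,0,0,0,0,0,1]]

```text
time_s: 25.25
ee_pos: [453.3, -377.7, 107.7]
ee_rot: [180.0, -0.0, -8.7]
force: [-0.3, 0.5, -2.0]
gripper_width: 9.7
gripper_force: 40.0
```

```bash
python3 - <<'E'
from g import *
s=env.state();print(s['ee_pos'],s['ee_rot'],s['gripper_force'])
held('s');[go(*slot('s',k),TY,110) for k in(1,2)]
E
```

```text
[ 453.25897418 -377.67240526  107.67189271] [ 1.79982451e+02 -9.90797601e-03 -8.70789780e+00] 39.99977580271661
held: tip x 41.3 origin x in tool -0.7 nose y [-8.8 10.3] plate z 13.6 width max [-18.4  19.8]
goal [621.8  90.6 110.   -5.3] units d [0.846 2.338 0.017] yaw 0.0378 w 9.7 f [ 0.6 -0.1 -1.6]
goal [626.6 142.4 110.   -5.3] units d [0.87  2.597 0.017] yaw 0.0378 w 9.7 f [ 0.6 -0.1 -1.6]
```

>>> send_rows:
  targets:
    - [[0,0,0.004,0.04,0.1,0,1],[0,0,0.004,0.06,0.16,0,1],[0,0,0.004,0.072,0.2,0,1],[0,0,0.004,0.072,0.2,0,1],[0,0,0.004,0.072,0.2,0,1],[0,0,0.004,0.072,0.2,0,1],[0,0,0.004,0.072,0.2,0,1],[0,0,0.004,0.072,0.2,0,1],[0,0,0.004,0.072,0.2,0,1],[0,0,0.002,0.072,0.2,0,1],[0,0,0,0.072,0.2,0,1],[0,0,0,0.072,0.2,0,1]]

```text
time_s: 26.5
ee_pos: [616.5, 75.8, 105.2]
ee_rot: [179.9, 0.3, -5.3]
force: [0.1, -0.9, -1.0]
gripper_width: 9.5
gripper_force: 40.0
```

>>> send_rows:
  targets:
    - [[0,0,0,0.036,0.078,0,1],[0,0,0,0,0,-0.2,1],[0,0,0,0,0,0,1],[0,0,0,0,0,0,1]]

```text
time_s: 26.9
ee_pos: [623.1, 89.0, 66.0]
ee_rot: [179.9, 0.3, -5.3]
force: [-0.2, -1.0, -1.6]
gripper_width: 9.7
gripper_force: 40.0
```

```bash
python3 - <<'E'
from g import *
s=env.state();print(s['ee_pos'],s['ee_rot'])
held('s');go(*slot('s',1),TY,23)
E
```

```text
[623.11596834  89.04112333  65.96508619] [179.91671614   0.28002448  -5.31034518]
held: tip x 41.2 origin x in tool -0.8 nose y [-8.8 10.3] plate z 13.7 width max [-18.4  19.8]
goal [621.8  90.6  23.   -5.3] units d [-0.013  0.008 -0.222] yaw 0.0003 w 9.7 f [0.1 0.6 0.4]
```

>>> send_rows:
  targets:
    - [[0,0,0,0,0.006,-0.1,1],[0,0,0,0,0,-0.08,1],[0,0,0,0,0,-0.042,1],[0,0,0,0,0,0,1],[0,0,0,0,0,0,0.3],[0,0,0,0,0,0,0.3],[0,0,0,0,0,0,0.3],[0,0,0,0,0,0.15,0.3],[0,0,0,0,0,0.24,0],[0,0,0,-0.07,-0.1,0.18,0],[0,0,0,-0.12,-0.18,0.12,0],[0,0,0,-0.12,-0.18,0.12,0]]

```text
time_s: 28.15
ee_pos: [562.4, -1.5, 187.2]
ee_rot: [180.0, -0.1, -5.2]
force: [0.6, -0.3, -0.3]
gripper_width: 45.3
gripper_force: 0.0
```

>>> send_rows:
  targets:
    - [[0,0,0,-0.12,-0.18,0.12,0],[0,0,0,-0.12,-0.18,0.1,0],[0,0,0,-0.12,-0.18,0,0],[0,0,0,-0.08,-0.1,0,0],[0,0,0,0,0,0,0],[0,0,0,0,0,0,0]]

```text
time_s: 28.75
ee_pos: [474.8, -129.1, 229.8]
ee_rot: [-180.0, -0.1, -5.4]
force: [-0.1, 0.1, 1.0]
gripper_width: 45.6
gripper_force: 0.0
```

```bash
python3 - <<'E'
from g import *
s=env.state();print(s['ee_pos'],s['ee_rot'])
look()
go(585.8,-134.4,9,18)
E
```

```text
[ 474.83606143 -129.07949811  229.82099144] [-1.79988043e+02 -8.37920942e-02 -5.35554855e+00]
[474.2 332.4] -22.9 [16, 31] [10. 39.] 138
[ 586.7 -133.6] 7.9 [10, 50] [-33.  41.] 385
[513.9  48.2] -5.1 [12, 50] [-56.  75.] 482
[519.2  98.7] -3.5 [12, 50] [-57.  75.] 507
[619.6  37.4] 175.2 [11, 50] [-44.  76.] 585
[624.1  89.7] 174.0 [12, 50] [-44.  75.] 621
goal [ 585.8 -134.4   18.     9. ] units d [ 0.553 -0.029 -1.058] yaw 0.1587 w 45.6 f [-0.1  0.6 -0.3]
```

>>> send_rows:
  targets:
    - [[0,0,0.05,0.13,-0.008,-0.1,0],[0,0,0.05,0.14,-0.008,-0.15,0],[0,0,0.05,0.14,-0.008,-0.15,0],[0,0,0,0.146,-0.005,-0.15,0],[0,0,0,0,0,-0.18,0],[0,0,0,0,0,-0.15,0],[0,0,0,0,0,-0.12,0],[0,0,0,0,0,-0.055,0],[0,0,0,0,0,0,1],[0,0,0,0,0,0,1],[0,0,0,0,0,0,1],[0,0,0,0,0,0,1]]

```text
time_s: 30.0
ee_pos: [586.9, -134.9, 19.7]
ee_rot: [179.9, -0.1, 8.2]
force: [-0.1, 0.1, 0.4]
gripper_width: 16.8
gripper_force: 0.0
```

>>> send_rows:
  targets:
    - [[0,0,0,0,0,0,1],[0,0,0,0,0,0,1],[0,0,0,0,0,0.1,1],[0,0,0,0,0,0.2,1],[0,0,0,0,0,0.15,1],[0,0,0,0,0,0,1],[0,0,0,0,0,0,1]]

```text
time_s: 30.7
ee_pos: [585.8, -134.8, 108.5]
ee_rot: [180.0, -0.0, 8.2]
force: [-0.7, 0.1, -1.7]
gripper_width: 9.7
gripper_force: 40.0
```

```bash
python3 - <<'E'
from g import *
s=env.state();print(s['ee_pos'],s['ee_rot'],s['gripper_force'])
held('s');[go(*slot('s',k),TY,110) for k in(2,)]
E
```

```text
[ 585.77037191 -134.81183245  108.50158863] [ 1.79978184e+02 -3.16556608e-02  8.21496292e+00] 39.99994592741132
held: tip x 41.5 origin x in tool -0.5 nose y [-8.9 10.3] plate z 14.2 width max [-18.4  19.8]
goal [626.6 142.4 110.   -5.3] units d [0.208 1.385 0.013] yaw -0.1502 w 9.6 f [-0.4  0.5 -1.3]
```

>>> send_rows:
  targets:
    - [[0,0,-0.02,0.012,0.08,0,1],[0,0,-0.02,0.024,0.155,0,1],[0,0,-0.02,0.028,0.185,0,1],[0,0,-0.02,0.028,0.185,0,1],[0,0,-0.02,0.028,0.185,0,1],[0,0,-0.02,0.028,0.185,0,1],[0,0,-0.02,0.028,0.185,0,1],[0,0,-0.01,0.028,0.185,0,1],[0,0,0,0.009,0.045,0,1],[0,0,0,0,0,-0.2,1],[0,0,0,0,0,0,1],[0,0,0,0,0,0,1]]

```text
time_s: 31.95
ee_pos: [627.1, 142.3, 66.6]
ee_rot: [179.9, 0.3, -5.3]
force: [0.0, 1.3, -0.6]
gripper_width: 9.5
gripper_force: 40.0
```

```bash
python3 - <<'E'
from g import *
s=env.state();print(s['ee_pos'],s['ee_rot'])
held('s');go(*slot('s',2),TY,23)
E
```

```text
[627.14946179 142.27721493  66.63960967] [179.89837656   0.2545994   -5.30429775]
held: tip x 41.7 origin x in tool -0.3 nose y [-8.8 10.4] plate z 14.2 width max [-18.4  19.9]
goal [626.6 142.4  23.   -5.3] units d [-0.009 -0.    -0.226] yaw 0.0003 w 9.4 f [ 0.7  0.4 -0.1]
```

>>> send_rows:
  targets:
    - [[0,0,0,0,0,-0.1,1],[0,0,0,0,0,-0.08,1],[0,0,0,0,0,-0.042,1],[0,0,0,0,0,0,1],[0,0,0,0,0,0,0.3],[0,0,0,0,0,0,0.3],[0,0,0,0,0,0,0.3],[0,0,0,0,0,0.15,0.3],[0,0,0,0,0,0.24,0],[0,0,0,-0.1,-0.05,0.18,0],[0,0,0,-0.12,-0.05,0.18,0],[0,0,0,-0.12,-0.05,0.18,0]]

```text
time_s: 33.2
ee_pos: [559.7, 113.0, 211.7]
ee_rot: [-180.0, -0.0, -5.3]
force: [1.3, 0.8, 0.2]
gripper_width: 45.0
gripper_force: 0.0
```

>>> send_rows:
  targets:
    - [[0,0,0,-0.12,-0.05,0.18,0],[0,0,0,-0.12,-0.05,0.18,0],[0,0,0,-0.12,-0.05,0.18,0],[0,0,0,-0.1,-0.05,0.04,0],[0,0,0,0,0,0,0],[0,0,0,0,0,0,0]]

```text
time_s: 33.8
ee_pos: [468.6, 73.3, 326.1]
ee_rot: [-180.0, -0.1, -5.3]
force: [-0.4, -0.5, 0.4]
gripper_width: 45.5
gripper_force: 0.0
```

```bash
python3 - <<'E'
from g import *
s=env.state();print(s['ee_pos'],s['ee_rot'],s['qpos'].round())
i,T=pose('wrist');im,d=optics.grab_frame('wrist');save(im,'w6.png');P=cloud('wrist',d)
for p in parts(P): print(*p)
for k,j in(('l',0),('l',1),('s',0),('s',1),('s',2)):
    c=slot(k,j);a=np.radians(TY);q=P[:,:2]-c;x=q@[np.cos(a),np.sin(a)];y=q@[-np.sin(a),np.cos(a)]
    b=P[(abs(x)<30)&(abs(y)<10)&(P[:,2]>34)]
    print(k,j,c.round(1),'bow z',np.percentile(b[:,2],[5,50,95]).round(1),'mean dx,dy',x[(abs(x)<30)&(abs(y)<10)&(P[:,2]>34)].mean().round(1))
for c in('top',):
    i,T=pose(c);im,d=optics.grab_frame(c);save(cv2.resize(im[90:290,140:460],(800,500)),'top2.png')
    for n in('lamp_grip','switch_tip'):
        for r in optics.place_of(c,n)[:2]: u,v=np.round(r['at']).astype(int);print(n,r,at_d(i,T,r['at'],d[v,u])[0].round())
E
```

```text
[468.55593847  73.30859442 326.10612461] [-1.79973884e+02 -7.83291526e-02 -5.29710960e+00] [  7.   6.  90.   0.  84. 103.]
[473.  342.1] -79.5 [28, 31] [24. 26.] 268
[518.7  99.4] -4.6 [10, 49] [-56.  75.] 221
[513.6  47.9] -5.3 [10, 50] [-56.  75.] 223
[618.8  38. ] 176.2 [9, 49] [-44.  75.] 262
[623.7  90.4] 174.7 [10, 50] [-43.  75.] 271
[628.4 141.8] 175.3 [11, 51] [-43.  75.] 312
l 0 [512.4  48.5] bow z [360.  434.2 449.8] mean dx,dy -19.0
l 1 [517.2 100.3] bow z [363.4 427.7 451. ] mean dx,dy -18.0
s 0 [617.   38.8] bow z [40.7 42.4 43.9] mean dx,dy 1.7
s 1 [621.8  90.6] bow z [38.9 42.3 44. ] mean dx,dy 1.5
s 2 [626.6 142.4] bow z [38.4 42.3 43.9] mean dx,dy 2.1
lamp_grip {'at': [156.2, 174.4], 'conf': 0.69} [618. 405. 246.]
lamp_grip {'at': [282.7, 180.6], 'conf': 0.56} [619.  87.  41.]
switch_tip {'at': [199.6, 236.9], 'conf': 0.53} [452. 326.  71.]
```

View pics/w6.png

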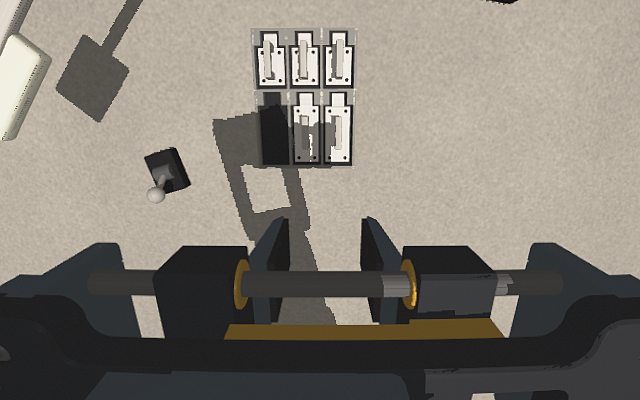

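All five handles lie flat, noses at the narrowed (top) ends: three short on row 60, two long on row 130. Lamp head is at the left edge, so I'll fetch it now.

>>> send_rows:
  targets:
    - [[0,0,0.095,0.051,0.104,0,-0.4],[0,0,0.095,0.051,0.104,0,-0.4],[0,0,0.095,0.051,0.104,0,-0.4],[0,0,0.095,0.051,0.104,0,-0.4],[0,0,0.095,0.051,0.104,0,-0.4],[0,0,0.095,0.051,0.104,0,-0.4],[0,0,0.095,0.051,0.104,0,-0.4],[0,0,0.095,0.051,0.104,0,-0.4],[0,0,0.095,0.051,0.104,0,-0.4],[0,0,0.095,0.051,0.104,0,-0.4],[0,0,0.095,0.051,0.104,0,-0.4],[0,0,0.095,0.051,0.104,0,-0.4]]

```text
time_s: 35.2
ee_pos: [591.6, 324.2, 324.1]
ee_rot: [-179.9, 0.0, 97.7]
force: [-0.3, 0.5, -0.1]
gripper_width: 63.9
gripper_force: 0.0
```

>>> send_rows:
  targets:
    - [[0,0,0.095,0.051,0.104,0,-0.4],[0,0,0.095,0.051,0.104,0,-0.4],[0,0,0.095,0.051,0.104,0,-0.4],[0,0,0.095,0.051,0.104,0,-0.4],[0,0,0,0,0,0,-0.4],[0,0,0,0,0,0,-0.4]]

```text
time_s: 35.8
ee_pos: [631.7, 406.2, 323.8]
ee_rot: [-179.8, -0.0, 131.4]
force: [1.0, 0.2, 0.3]
gripper_width: 63.9
gripper_force: 0.0
```

```bash
python3 - <<'E'
from g import *
s=env.state();print(s['ee_pos'],s['ee_rot'],s['qpos'].round())
i,T=pose('wrist');im,d=optics.grab_frame('wrist');P=cloud('wrist',d)
g=P[(P[:,2]>232)&(P[:,2]<255)&(np.hypot(P[:,0]-632,P[:,1]-405)<40)];print(len(g),g.mean(0) if len(g) else 0)
go(632,405,131.7,212)
H=np.array([827,206.7])
f=lambda a:H+278*np.array([np.cos(np.radians(a)),np.sin(np.radians(a))])
t=[134.6,138,143,150,157,164,171,178,185,192,197,200,203.0]
print((np.diff([f(x) for x in t],axis=0)/200).round(3).tolist(),f(203.))
E
```

```text
[631.72501117 406.1953664  323.81344133] [-1.79823073e+02 -3.79443765e-03  1.31398034e+02] [ 32.  35.  48.  -0.  98. -10.]
495 [622.78947469 411.72286999 244.42284717]
goal [632.  405.  212.  131.7] units d [ 0.002 -0.003 -0.564] yaw 0.0035 w 64.1 f [-0.8 -0.9  0. ]
[[-0.057, -0.06], [-0.077, -0.094], [-0.094, -0.142], [-0.076, -0.152], [-0.057, -0.16], [-0.037, -0.166], [-0.016, -0.169], [0.004, -0.17], [0.025, -0.168], [0.03, -0.117], [0.023, -0.069], [0.027, -0.068]] [571.09965074  98.07674628]
```

>>> send_rows:
  targets:
    - [[0,0,0,0,0,-0.2,-0.4],[0,0,0,0,0,-0.2,-0.4],[0,0,0,0,0,-0.16,-0.4],[0,0,0,0,0,0,0.42],[0,0,0,0,0,0,0.42],[0,0,0,0,0,0,0.42],[0,0,0,0,0,0,0.42],[0,0,0,0,0,0,0.42],[0,0,0,0,0,0,0.42]]
  grip_force: 8

```text
time_s: 36.75
ee_pos: [632.0, 406.2, 214.9]
ee_rot: [179.9, 0.0, 131.5]
force: [-0.0, -0.8, 0.1]
gripper_width: 26.9
gripper_force: 0.0
```

>>> send_rows:
  targets:
    - [[0,0,0.038,-0.057,-0.06,0,0.42],[0,0,0.056,-0.077,-0.094,0,0.42],[0,0,0.078,-0.094,-0.142,0,0.42],[0,0,0.078,-0.076,-0.152,0,0.42],[0,0,0.078,-0.057,-0.16,0,0.42],[0,0,0.078,-0.037,-0.166,0,0.42],[0,0,0.078,-0.016,-0.169,0,0.42],[0,0,0.078,0.004,-0.17,0,0.42],[0,0,0.078,0.025,-0.168,0,0.42],[0,0,0.056,0.03,-0.117,0,0.42],[0,0,0.033,0.023,-0.069,0,0.42],[0,0,0.033,0.027,-0.068,0,0.42]]

```text
time_s: 37.95
ee_pos: [571.1, 98.6, 214.5]
ee_rot: [179.9, 0.1, -159.8]
force: [0.4, 1.2, -0.2]
gripper_width: 26.4
gripper_force: 0.6
```

>>> send_rows:
  targets:
    - [[0,0,0,0,0,0,0.7],[0,0,0,0,0,0,0.7],[0,0,0,0,0,0,0.7]]

```text
time_s: 38.25
ee_pos: [570.6, 99.4, 214.3]
ee_rot: [-180.0, 0.0, -159.9]
force: [-0.9, -1.3, 2.6]
gripper_width: 21.8
gripper_force: 8.0
```

```bash
python3 - <<'E'
from g import *
s=env.state();print(s['ee_pos'],s['ee_rot'],s['qpos'].round(),s['gripper_force'],s['force']);go(571.1,98,0,212)
E
```

```text
[570.64187493  99.35895811 214.31043268] [-1.79981400e+02  2.34415407e-02 -1.59929174e+02] [   9.   19.   89.   -0.   72. -101.] 7.999887987971306 [-0.89179007 -1.33966026  2.55863436]
goal [571.1  98.  212.    0. ] units d [ 0.002 -0.007 -0.012] yaw 1.777 w 21.8 f [-0.9 -1.3  2.6]
```

>>> send_rows:
  targets:
    - [[0,0,0,0.001,-0.008,0,0.7],[0,0,0,0,0,0,0.7],[0,0,0,0,0,0,0],[0,0,0,0,0,0,0],[0,0,0,0,0,0,0],[0,0,0,0,0,0.2,0],[0,0,0,0,0,0.2,0],[0,0,0,-0.06,0.16,0.18,0.5],[0,0,0,-0.08,0.2,0,1],[0,0,0,-0.08,0.2,0,1],[0,0,0,-0.08,0.2,0,1],[0,0,0,-0.08,0.2,0,1]]

```text
time_s: 39.45
ee_pos: [494.0, 290.8, 329.8]
ee_rot: [180.0, -0.0, -159.9]
force: [0.7, 0.4, 0.4]
gripper_width: 8.5
gripper_force: 0.0
```

>>> send_rows:
  targets:
    - [[0,0,0,-0.08,0.2,0,1],[0,0,0,-0.04,0.05,0,1],[0,0,0,0,0,0,1],[0,0,0,0,0,0,1]]

```text
time_s: 39.85
ee_pos: [471.2, 338.5, 329.7]
ee_rot: [-179.9, -0.0, -159.9]
force: [1.2, -0.3, -0.9]
gripper_width: 0.3
gripper_force: 0.0
```

```bash
python3 - <<'E'
from g import *
s=env.state();print(s['ee_pos'],s['ee_rot'],s['qpos'].round(),s['gripper_width'])
i,T=pose('wrist');im,d=optics.grab_frame('wrist');save(im,'w7.png');P=cloud('wrist',d)
for n in('switch_tip','switch_base'):
    for r in optics.place_of('wrist',n)[:2]:
        u,v=np.round(r['at']).astype(int);print(n,r,at_d(i,T,r['at'],d[v,u])[0].round(),at_z(i,T,r['at'],0)[0].round())
Q=P[(abs(P[:,0]-472)<70)&(abs(P[:,1]-338)<60)]
b=Q[(Q[:,2]>15)&(Q[:,2]<40)];print('base',cv2.minAreaRect(b[:,:2].astype(np.float32)),np.median(b[:,2]))
k=Q[(Q[:,2]>55)&(Q[:,2]<110)];print('tip',k.mean(0),k.min(0),k.max(0))
i,T=pose('top');im,d=optics.grab_frame('top');P=cloud('top',d)
save(cv2.resize(im[90:290,140:460],(800,500)),'top3.png')
Q=P[(abs(P[:,0]-567)<110)&(abs(P[:,1]-96)<110)]
h=Q[(Q[:,2]>190)&(Q[:,2]<204)];print('head',cv2.minAreaRect(h[:,:2].astype(np.float32)))
g=Q[(Q[:,2]>230)&(Q[:,2]<260)];print('grip',g.mean(0),len(g))
E
```

```text
[471.21154296 338.54541073 329.71430157] [-1.79938551e+02 -1.54270849e-02 -1.59910930e+02] [ 35.  16.  76.  -0.  88. -75.] 0.3134558909961286
switch_tip {'at': [330.3, 149.5], 'conf': 0.58} [443. 336.  83.] [452. 341.   0.]
base ((476.1060791015625, 342.2273864746094), (70.47138977050781, 49.88718032836914), 10.728816986083984) 24.922666849165296
tip [449.03381809 336.81916894  78.80514407] [437.40732523 324.90074283  69.51217717] [462.28620761 349.63007612  84.29432543]
head ((598.0157470703125, 110.15243530273438), (170.72177124023438, 90.2187728881836), 25.214162826538086)
grip [570.04295619  96.62472801 244.18560828] 59
```

View pics/w7.png

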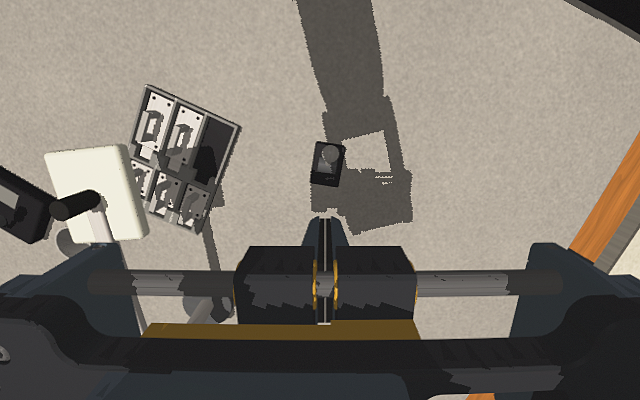

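View pics/top3.png

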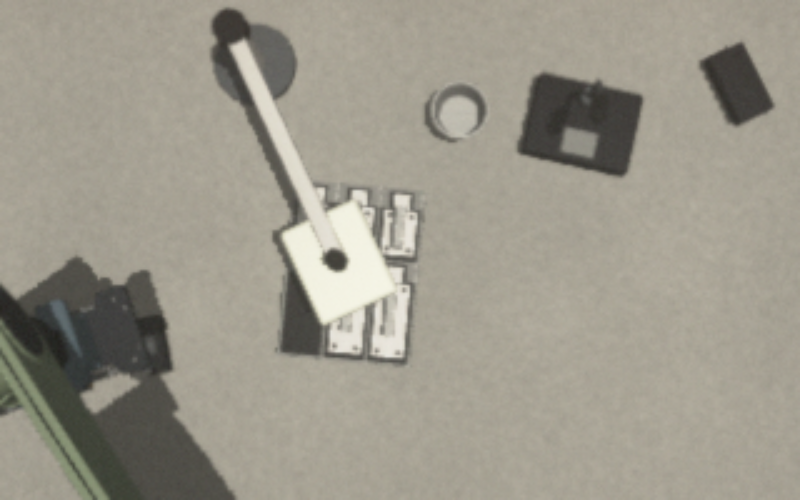

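Lamp head is centred over the tray, grip at (335,260) in the crop, about (570,97) in the world. The switch ball is at (330,152) px, about (449,337,72), with block yaw about 10.7° and the lever leaning to the robot. I'll go behind it and check before pushing.

>>> send_rows:
  targets:
    - [[0,0,-0.052,-0.172,-0.026,0,1],[0,0,-0.052,-0.173,-0.027,0,1],[0,0,0,0,0,-0.2,1],[0,0,0,0,0,-0.24,1],[0,0,0,0,0,-0.24,1],[0,0,0,0,0,-0.24,1],[0,0,0,0,0,-0.24,1],[0,0,0,0,0,-0.19,1],[0,0,0,0,0,0,1],[0,0,0,0,0,0,1]]

```text
time_s: 41.05
ee_pos: [402.8, 328.7, 60.5]
ee_rot: [180.0, 0.0, -169.3]
force: [-0.2, -0.0, 0.3]
gripper_width: 0.7
gripper_force: 0.0
```

>>> send_rows:
  targets:
    - [[0,0,0,0.05,0.0095,0,1],[0,0,0,0.05,0.0095,0,1],[0,0,0,0.05,0.0095,0,1],[0,0,0,0.05,0.0095,0,1],[0,0,0,0.05,0.0095,0,1],[0,0,0,0.05,0.0095,0,1],[0,0,0,0.05,0.0095,0,1],[0,0,0,0,0,0,1]]

```text
time_s: 41.85
ee_pos: [472.9, 342.2, 59.4]
ee_rot: [-180.0, -0.0, -169.3]
force: [-0.1, 0.5, -0.8]
gripper_width: 0.2
gripper_force: 0.2
```

```bash
python3 - <<'E'
from g import *
s=env.state();p=s['ee_pos'];a=np.radians(10.7);print(p,s['ee_rot'],s['force'],"x'",(p[:2]-[476.1,342.2])@[np.cos(a),np.sin(a)])
i,T=pose('wrist');im,d=optics.grab_frame('wrist');P=cloud('wrist',d)
Q=P[(abs(P[:,0]-490)<60)&(abs(P[:,1]-342)<40)]
k=Q[(Q[:,2]>66)&(Q[:,2]<95)];q=k[:,:2]-[476.1,342.2];x=q@[np.cos(a),np.sin(a)];print('ball x',np.percentile(x,[1,50,99]),len(k),k[:,2].max())
E
```

```text
[472.86934824 342.23375605  59.36465986] [-1.79995946e+02 -2.47928326e-02 -1.69294365e+02] [-0.10730675  0.45825662 -0.82033395] x' -3.1682123861724474
ball x [-21.79140618 -21.03710282  29.46233794] 773 94.9753598658258
```

>>> send_rows:
  targets:
    - [[0,0,0,0.015,0.003,0,1],[0,0,0,0.015,0.003,0,1],[0,0,0,0,0,0,1]]

```text
time_s: 42.2
ee_pos: [473.7, 342.2, 59.4]
ee_rot: [-179.9, -0.5, -169.3]
force: [-10.2, -1.4, 5.2]
gripper_width: 0.4
gripper_force: 5.4
```

>>> send_rows:
  targets:
    - [[0,0,0,0.015,0.003,0,1],[0,0,0,0,0,0,1]]

```text
time_s: 42.4
ee_pos: [473.9, 342.2, 59.4]
ee_rot: [-179.9, -0.9, -169.3]
force: [-17.9, -1.0, 9.1]
gripper_width: 0.4
gripper_force: 8.5
```

The lever is on its stop: 18 N with no further travel. I'll back off and verify.

>>> send_rows:
  targets:
    - [[0,0,0,-0.15,-0.028,0,1],[0,0,0,-0.2,-0.038,0,1],[0,0,0,0,0,0.2,1],[0,0,0,0,0,0.24,1],[0,0,0,0,0,0.24,1],[0,0,0,0,0,0.24,1],[0,0,0,0.1,0,0.24,1],[0,0,0,0.1,0,0.1,1],[0,0,0,0.1,0,0,1],[0,0,0,0.1,0,0,1],[0,0,0,0,0,0,1],[0,0,0,0,0,0,1]]

```text
time_s: 43.6
ee_pos: [490.1, 330.6, 309.7]
ee_rot: [-180.0, -0.0, -169.3]
force: [-1.1, -0.0, 0.1]
gripper_width: 0.6
gripper_force: 0.0
```

```bash
python3 - <<'E'
from g import *
i,T=pose('wrist');im,d=optics.grab_frame('wrist');save(im,'w8.png');P=cloud('wrist',d);a=np.radians(10.7)
Q=P[(abs(P[:,0]-480)<70)&(abs(P[:,1]-340)<50)]
k=Q[(Q[:,2]>60)&(Q[:,2]<110)];q=k[:,:2]-[476.1,342.2];x=q@[np.cos(a),np.sin(a)];print('ball x',np.percentile(x,[1,50,99]),k.max(0))
for r in optics.place_of('wrist','switch_tip')[:2]: print(r,at_z(i,T,r['at'],72))
i,T=pose('top');im,d=optics.grab_frame('top');P=cloud('top',d)
g=P[(P[:,2]>230)&(P[:,2]<260)&(abs(P[:,0]-567)<60)&(abs(P[:,1]-96)<60)];print('grip',g.mean(0))
E
```

```text
ball x [13.32571721 23.58845061 37.23075036] [513.11524404 360.39277697  84.35153975]
{'at': [335.6, 178.6], 'conf': 0.63} [[500.10313808 347.66826808  72.        ]]
grip [570.05352735  96.64296168 243.94329099]
```

View pics/w8.png

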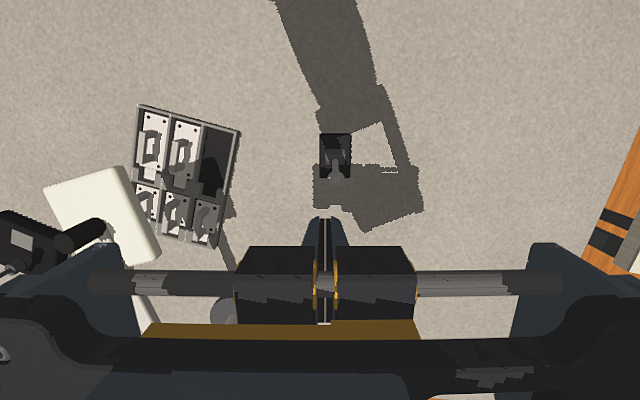

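The lever now leans away from the robot: ball at (336,172), centre about +25 mm along the block's x against -27 mm before. It is on, the handles are in the tray and the lamp hasn't moved. Handing in.

```bash
python3 -c "
from workcell import env
print(env.job_done())"
```

```text
the job is handed in; nothing more can be done
None
```

The job is handed in: all five handles are laid flat in compartments of their own length, nose to the narrowed end; the lamp head is back to within about 5 mm of the tray's centre, and the switch was then pushed to its on stop. It took about 44 s, and I didn't touch the microphone or the tin.

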